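# Check two sleeves on a pin gauge and reject the bad ones

### The job

Check the bores of the two steel sleeves on the pin gauge: push each one along its rail onto its pin, first the sleeve on the rail nearer the robot, then the other, pressing firmly but without forcing it. A sleeve that slides on stays on its pin, fully home against the end block; a sleeve that stops short has a bad bore: take it off and put it in the round metal dish. Do not knock the suction cup or the small bottle about.

Things in the scene. Friction and masses are not known exactly. Their poses are not given: they have to be found in the camera images.
- gauge: Fixed fit gauge: dark base plate 160 x 130 x 10 mm, a grey end block at one end (23 mm thick, 120 wide, top 68 mm above the table) and two parallel aluminium V rails leading to it. Origin: underside centre of the plate; +x along the rails to the end block, z up. Rail axes at y = +40 mm (rail 1, nearer the robot) and -40 mm (rail 2), from x = -76 to +55 mm (block face).
- pin_1: Fixed horizontal steel gauge pin over rail 1 (nearer the robot), diameter 14 mm, square-ended, sticking 32 mm out of the end block towards the rail's open end. Origin: on its axis at the block's face, 46 mm above the table; axes as gauge, so its free tip is at x = -32 mm. A sleeve lying in the rail is coaxial with it.
- pin_1_root (a point): Point on the axis of pin 1 at the face of the end block, 46 mm above the table; axes as gauge (+x into the block). A sleeve fully home has its centre at x = -18 mm here; one stopped by a lip in its bore, at about -38 mm.
- sleeve_1: Loose steel sleeve (tube), outer diameter 32, length 36, bore 16.5 mm, about 0.12 kg, lying in rail 1 (nearer the robot) short of its pin. Origin at its centre; x is its axis. A lip of metal may be hidden mid-bore: then it stops hard with 12 mm of pin inside. Both, one or neither may fit; they look alike. 1 to 2 N slide it; 8 N against the stop is a firm test; over 40 N is forcing it.
- sleeve_1_center (a point): Centre of sleeve 1, on its axis; 46 mm above the table while in the rail. The rail is no wider than the sleeve, so the sleeve can be gripped across its 32 mm diameter from above, fingertips down to 15 mm above the table; its ends are free to be pushed at any height above 40 mm; home, the pin ends 4 mm inside the bore.
- tell_1 (a joint): Brass tell-tale rod of pin 1, diameter 6 mm, 12 mm above the pin's axis. At 0 it stands 5 mm out of the end block's front face; the end of an arriving sleeve pushes it in (about 1 N) and it stays. Value in m: 0 untouched, 0.005 flush with the block (sleeve fully home).
- pin_2: Fixed horizontal steel gauge pin over rail 2 (farther from the robot), diameter 14 mm, square-ended, sticking 32 mm out of the end block towards the rail's open end. Origin: on its axis at the block's face, 46 mm above the table; axes as gauge, so its free tip is at x = -32 mm. A sleeve lying in the rail is coaxial with it.
- pin_2_root (a point): Point on the axis of pin 2 at the face of the end block, 46 mm above the table; axes as gauge (+x into the block). A sleeve fully home has its centre at x = -18 mm here; one stopped by a lip in its bore, at about -38 mm.
- sleeve_2: Loose steel sleeve (tube), outer diameter 32, length 36, bore 16.5 mm, about 0.12 kg, lying in rail 2 (farther from the robot) short of its pin. Origin at its centre; x is its axis. A lip of metal may be hidden mid-bore: then it stops hard with 12 mm of pin inside. Both, one or neither may fit; they look alike. 1 to 2 N slide it; 8 N against the stop is a firm test; over 40 N is forcing it.
- sleeve_2_center (a point): Centre of sleeve 2, on its axis; 46 mm above the table while in the rail. The rail is no wider than the sleeve, so the sleeve can be gripped across its 32 mm diameter from above, fingertips down to 15 mm above the table; its ends are free to be pushed at any height above 40 mm; home, the pin ends 4 mm inside the bore.
- tell_2 (a joint): Brass tell-tale rod of pin 2, diameter 6 mm, 12 mm above the pin's axis. At 0 it stands 5 mm out of the end block's front face; the end of an arriving sleeve pushes it in (about 1 N) and it stays. Value in m: 0 untouched, 0.005 flush with the block (sleeve fully home).
- dish: Round stainless reject dish, outer diameter 111 mm at the rim, 24 mm high, inner floor 2 mm high and about 70 mm across, sloping wall; held fast to the table. Origin: centre of its underside. Two sleeves fit in it lying end to end. To its right (y below about -0.3) stands an open orange tool crate, about 0.2 m high: keep above it.
- vacuum_cup: Bystander: reddish silicone bellows suction cup, 62 mm across, 48 mm high, loose. Origin: centre of its underside.
- glue_bottle: Bystander: small red bottle with a pointed cap, 24 x 36 x 92 mm, standing loose. Origin: centre of its underside.
Not all that is in view belongs to the job. Leave any red look-alike of the sleeve_2 alone.

How it is judged:
By the outcome, as a careful person would: the job done as asked, in the order asked, and still so for the second after the job is handed in, with the robot touching nothing.
It also fails if it takes over 72 s, if anything falls off the work surface, if the arm or the gripper's body presses on something with over 40 N, if the wrist force passes 120 N, or if a joint passes its speed limit or range.

### The arm

A 7-joint arm with a two-finger parallel gripper is mounted at the origin on a cart in front of the work surface, level with it; the furniture and walls round the work are solid. World frame = base frame: x ahead of the robot, y to its left, z up, the work surface at z = 0. Lengths are in m, angles in rad, forces in N, time in s.
With the tool pointing down it reaches from about 0.425 to 1.025 m from the base axis. Payload 9.4 kg.
Tool frame: the origin (TCP) lies between the finger pads; the fingertips stand 17 mm ahead of it and the grasp point (between the pads) lies 2 mm behind it; z points along the fingers, y is the line along which they close (so a half turn about z gives the same grasp; the last joint's range is limited). The gripper opens to 93 mm and grips with 3 to 60 N. Pads are 15 mm wide; open, the fingers measure 128 mm over their backs; the gripper's body (75 mm by 188 mm) begins 65 mm behind the grasp point.
Start: joints at [-1.309, 0.599, -0.003, 1.599, 0.002, 0.943, -0.08], TCP at [0.241, 0.684, 0.236] pointing down, gripper open.
Joint ranges: [-2.57, 2.57], [-0.35, 1.97], [-1.29, 1.29], [0.11, 2.56], [-1.05, 4.19], [0.11, 1.86], [-2.63, 2.63]. Speed limits (rad/s): [2.22, 2.22, 3.01, 3.01, 3.14, 3.14, 3.14].

### API

Orientations are given as a unit quaternion [w, x, y, z].
In Python, from cell import sensors, grab_frame, camera_params, job gives the robot as it stands.
- The arm moves only by the tool jog_arm, never from a script. Its argument "deltas" is a list of rows, each a list of 7 numbers: the closure in counts, from 0 (fully open) to 255 (shut), then the shift along the tool's x, y, z in cm, then the turn, a rotation vector about the tool's x, y, z in degrees. In form: [[jaw, tx, ty, tz, wx, wy, wz], ...]. A call has 1 to 5 rows; each row is the pose to reach, as a shift and turn from the pose commanded when the call began, along the tool's axes at that moment; what a row does not reach only later rows make up. A row lasts 1/8 s, in which the tool goes at most 62.5 mm and 10.7 degrees, less where a joint would pass 70% of its speed; a pose out of reach is approached as far as the arm can. A call with a gripper value outside its range is refused whole. The fingers move at their own pace and stop on an object; the grip force is fixed at half the most. Time passes only in rows, so rows that repeat a pose let the fingers close. It gives the time, the measured TCP pose, the force, the opening and the grip force at its end, in the units of the state.
- sensors.get_obs(): the state, without advancing time (a new reading comes with each control period).
- grab_frame(name): name is "side" or "top"; returns (picture, depth): 400x640x3 uint8, blue, green, red; 400x640 float32, m along the optical axis (not along the pixel's ray), 0 where there is no reading.
- camera_params(name): a dict with "camera_matrix" (3x3 intrinsics, pixels), "xyz" and "rotation" of the camera in the world. Camera axes: x right, y down, z forward; pixel columns grow to the right and rows downward; lengths in m; the calibration is good to about 2 mm. A picture is of the moment at which its call begins. camera_params takes no time and is no camera call.
- job.close_job(): hands the job in; it is judged then, once.
The state is a dict: "time": time; "qpos": joint angles; "qvel": joint speeds; "joint_torque": joint torques, N m; "ee_pos": TCP position; "eef_rot": TCP orientation; "ft_force": force on the tool from outside, world axes, zero at the start; "moment": the same for the moment, N m; "gripper_width": finger opening in m; "grip_force": force on a finger pad.
Only numpy, scipy, OpenCV 4.12 (cv2) and the standard library are available. Lean on these libraries where they do the work, as an engineer would, in place of code of your own. Each camera call takes 0.05 s, during which the arm holds its last target. There are 200 camera calls.

## Working session

There is one attempt and no reset: what is moved stays moved. The work goes in short steps, Python scripts to look and compute and a tool call to move; the robot and the scene stay as the last step left them, time stands still between calls to the robot, and variables do not carry over. Pictures are saved under pics/ and viewed, at most 10 in all, crops included, and the job is handed in when it is done.

Besides the shell and the picture viewer there is one more tool, called after "Emit:" by a JSON object that holds its "method" and its "body". jog_arm: Moves the arm, as the interface text tells. Its arguments: {"type":"object","properties":{"deltas":{"type":"array","items":{"type":"array","items":{"type":"number"}}}},"required":["deltas"]}

```bash
mkdir -p pics; ls
cat > h.py <<'E'
import numpy as np,cv2
from cell import sensors,grab_frame,camera_params,job
def snap(n):
    im,d=grab_frame(n);cv2.imwrite(f'pics/{n}_{sensors.get_obs()["time"]:.2f}.png',im);np.savez(f'last_{n}.npz',im=im,d=d);return im,d
def ray(n,u,v):
    p=camera_params(n);K=np.array(p['camera_matrix']);R=np.array(p['rotation'])
    return np.array(p['xyz']),R@np.linalg.solve(K,np.array([u,v,1.0]))
def plane(n,u,v,z):
    o,d=ray(n,u,v);return o+d*(z-o[2])/d[2]
def dp(n,u,v,d):
    o,r=ray(n,u,v);return o+r*d[int(v),int(u)]
E
python3 - <<'E'
from h import *
print(sensors.get_obs())
for n in('side','top'):
    snap(n);print(camera_params(n))
E
ls pics
```

```text
pics
{'time': 0.0, 'qpos': array([-1.30869825,  0.60012709, -0.00255471,  1.60015537,  0.00177771,
        0.9429418 , -0.07980091]), 'qvel': array([ 9.03373944e-04, -9.68475504e-05, -4.03769137e-04, -1.66662857e-04,
       -3.48380953e-04, -9.73568914e-04,  4.01493772e-04]), 'joint_torque': array([-1.93962086e-05, -7.65069795e+01,  1.49753306e+00, -2.52350181e+01,
       -5.24945324e-02,  1.67786318e-02,  1.49547450e-04]), 'ee_pos': array([0.24079718, 0.68331908, 0.23474928]), 'eef_rot': array([-7.57551434e-05,  1.68563352e-01,  9.85690485e-01, -8.11137260e-04]), 'ft_force': array([ 0.47907129,  0.7795328 , -0.02763097]), 'moment': array([0.00866477, 0.01614213, 0.02149186]), 'grip_force': 0.0, 'gripper_width': 0.09288059785622381}
{'camera_matrix': array([[477.82865063,   0.        , 322.74581713],
       [  0.        , 477.82865063, 195.08401686],
       [  0.        ,   0.        ,   1.        ]]), 'xyz': array([0.32200132, 0.70785042, 0.45285255]), 'rotation': array([ 0.0662999 , -0.11035313,  0.84598073, -0.51743899])}
{'camera_matrix': array([[465.66734778,   0.        , 318.39081948],
       [  0.        , 465.66734778, 202.62144039],
       [  0.        ,   0.        ,   1.        ]]), 'xyz': array([ 0.40512451, -0.03603622,  1.08889507]), 'rotation': array([-0.03438772,  0.70650154, -0.70623811,  0.03001321])}
side_0.05.png
top_0.10.png
```

```bash
sed -i "s/R=np.array(p\['rotation'\])/q=np.array(p['rotation']);R=Rot.from_quat(np.r_[q[1:],q[0]]).as_matrix()/; 1a from scipy.spatial.transform import Rotation as Rot" h.py
```

```text
(no output)
```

View pics/top_0.10.png

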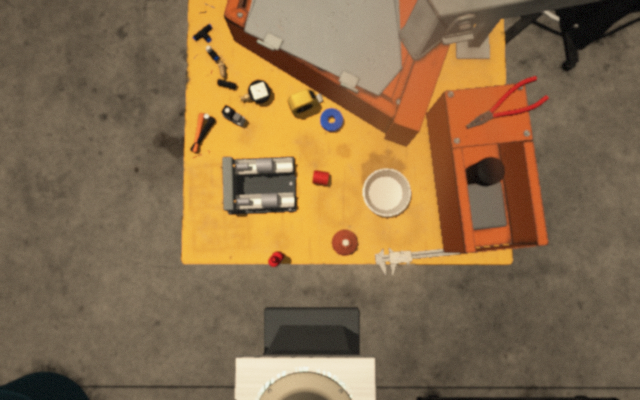

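View pics/side_0.05.png

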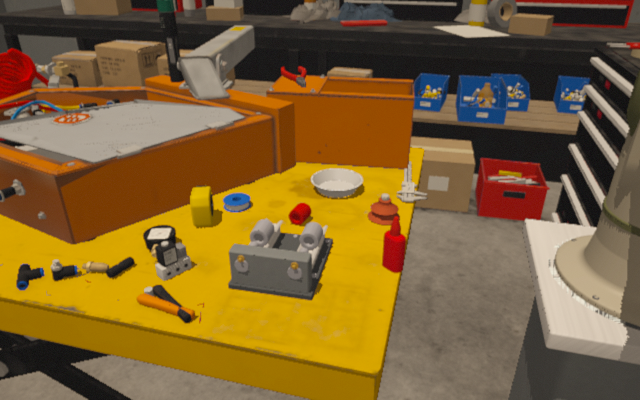

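Run:
```python
from h import *
L=np.load('last_top.npz');im,d=L['im'],L['d']
cv2.imwrite('pics/crop1.png',cv2.resize(im[140:230,215:425],None,fx=3.8,fy=3.8,interpolation=cv2.INTER_CUBIC))
for n,u,v in[('dish',386,192),('cup',345,243),('bott',277,259),('red',321,178)]:
    print(n,dp('top',u,v,d))
P=lambda u,v:dp('top',u,v,d)
for v in range(150,216,3): print(v,' '.join('%3d'%(1000*P(u,v)[2]) for u in range(222,302,3)))
# crate / walls
```

```text
dish [ 0.52915867 -0.18753453  0.00469664]
cup [ 0.40995186 -0.08874503  0.05019526]
bott [0.37547028 0.05905998 0.08230949]
red [ 0.55846867 -0.03539695  0.03087131]
150   3   3   0   0   2   1  -1   1   2   1   1   1   2   0   2   0   3   0  -2   1   1   0  -5   1   0   1   2
153   2   3   2   1   0   0   0   2   1   2   0   2   0   1  -1   0   0   0   1   3   0   0   0   3   1   0   3
156  -3   2   1  -1   0   0   2   0   0  -1   3   3   0  -2   1   2   0  -1   2   2   0   0   2  10   2   0   0
159  67  70  71  67  42  10  11   8  11   9   8  11  55  57  60  57  57  35  38  42  39  35  36  36   9   0   0
162  69  68  68  68  40  35  39  36  38  34  37  31  58  62  63  63  61  32  29  31  33  29  31  30  11   0   1
165  69  67  72  66  62  55  54  52  56  27  29  28  63  61  64  59  63  28  29  25  27  26  24  31   6   0   2
168  67  66  68  67  50  52  53  53  51  29  26  31  58  59  57  61  58  25  26  31  34  27  30  32   9   2   0
171   4  72  68  67  46  35  33  36  36  33  34  34  48  51  53  49  51  36  35  37  37  35  36  30   8   0   2
174   0  69  70  71  45  10  12   6  
[... 831 characters left out ...]
 35  37  32  34   9   0   0
198   2  69  65  70  56  34  48  52  49  48  33  29  33  61  64  62  63  60  62  28  26  29  34  30  12   2   0
201  64  65  70 1088  61  55  53  53  53  42  28  29  28  63  63  60  60  64  61  28  31  29  26  28  13   1  -2
204   1  65  67  70  60  48  45  30  27  31  32  28  28  61  59  56  60  57  61  32  32  36  33  38  11   1   0
207   0  68  71  71  59  34  34  37  39  40  36  39  38  37  47  34  35  35  12  12  11  14  14  11  10   0   1
210   0  59  61  55  48  19  11   9  15  12  13  12  11   8  11   8  12   9  11  13  10  10   7  12   8   0  -2
213   0   0  12   8  10   7   9  10  10   8   5   1  -2   3   0   3   1   4   0   1   2   1   4   0   3   2   0
```

View pics/crop1.png

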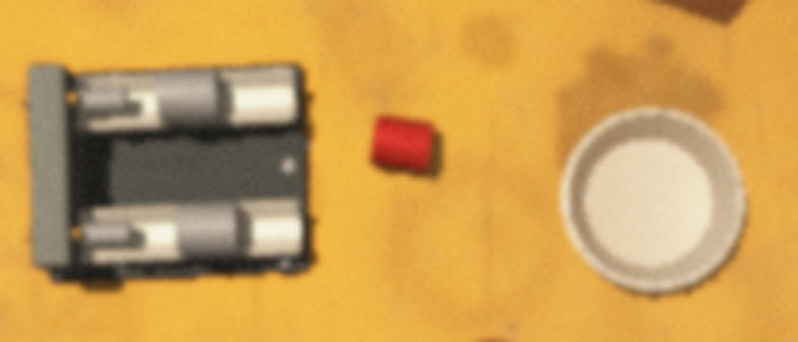

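The crop shows the grey sleeves at full-image pixels (265,165) (rail 2) and (270,200) (rail 1). The end block is on the left, so gauge +x is about world +y. The dish is at (387,192). What could be mistaken for a sleeve: the red look-alike (321,178), the bright rail ends (284,165)/(288,200) and the pins (242,165)/(243,201). I choose the two grey sleeves.

Run:
```python
from h import *
L=np.load('last_top.npz');im,d=L['im'],L['d']
vv,uu=np.mgrid[150:216,220:302]
o,_=ray('top',0,0)
P=np.array([[dp('top',u,v,d) for u in range(220,302)] for v in range(150,216)])
def rect(m,name,z):
    m=cv2.morphologyEx(m.astype(np.uint8),cv2.MORPH_OPEN,np.ones((3,3)))
    n,lab,st,c=cv2.connectedComponentsWithStats(m)
    for i in range(1,n):
        if st[i,4]<60: continue
        ys,xs=np.nonzero(lab==i)
        w=np.array([plane('top',x+220,y+150,z)[:2] for x,y in zip(xs,ys)],np.float32)
        print(name,st[i],cv2.minAreaRect(w*1000), 'meanz',P[lab==i][:,2].mean(), 'centroid',w.mean(0))
Z=P[...,2]
rect((Z>.063)&(uu<236),'block',.068)
rect((Z>.045)&(Z<.07)&(uu>253),'sleeve',.058)
rect((Z>.006)&(uu>236),'plate',.02)
# plate/sleeve in gray image: dish ring
hsv=cv2.cvtColor(im,cv2.COLOR_BGR2HSV)
m=((hsv[...,1]<90)).astype(np.uint8); m[:, :350]=0;m[:,420:]=0;m[:150]=0;m[225:]=0
c=max(cv2.findContours(m,0,2)[0],key=cv2.contourArea)
e=cv2.fitEllipse(c);print(e,plane('top',*e[0],.024))
```

```text
Traceback (most recent call last):
  File "h.py", line 12, in dp
    o,r=ray(n,u,v);return o+r*d[int(v),int(u)]
        ~~~^^^^^^^
  File "h.py", line 7, in ray
    p=camera_params(n);K=np.array(p['camera_matrix']);q=np.array(p['rotation']);R=Rot.from_quat(np.r_[q[1:],q[0]]).as_matrix()
ValueError: time passes only in moves, steps and waits
```

```bash
sed -i 's/    p=camera_params(n);K/    p=CP(n);K/; 2a import functools\nCP=functools.lru_cache(lambda n:camera_params(n))' h.py
cat > a.py <<'E'
from h import *
L=np.load('last_top.npz');im,d=L['im'],L['d']
vv,uu=np.mgrid[150:216,220:302]
P=np.array([[dp('top',u,v,d) for u in range(220,302)] for v in range(150,216)])
def rect(m,name,z):
    m=cv2.morphologyEx(m.astype(np.uint8),cv2.MORPH_OPEN,np.ones((3,3)))
    n,lab,st,c=cv2.connectedComponentsWithStats(m)
    for i in range(1,n):
        if st[i,4]<60: continue
        ys,xs=np.nonzero(lab==i)
        w=np.array([plane('top',x+220,y+150,z)[:2] for x,y in zip(xs,ys)],np.float32)
        print(name,st[i],cv2.minAreaRect(w*1000), 'meanz',P[lab==i][:,2].mean(), 'centroid',w.mean(0))
Z=P[...,2]
rect((Z>.063)&(uu<236),'block',.068)
rect((Z>.045)&(Z<.07)&(uu>253),'sleeve',.058)
rect((Z>.006)&(uu>236),'plate',.02)
hsv=cv2.cvtColor(im,cv2.COLOR_BGR2HSV)
m=((hsv[...,1]<90)).astype(np.uint8); m[:, :350]=0;m[:,420:]=0;m[:150]=0;m[225:]=0
c=max(cv2.findContours(m,0,2)[0],key=cv2.contourArea)
e=cv2.fitEllipse(c);print(e,plane('top',*e[0],.024))
E
python3 a.py
```

```text
block [  2   7  12  53 560] ((542.2861328125, 171.28936767578125), (117.07998657226562, 23.089143753051758), 2.6096856594085693) meanz 0.07452382335438457 centroid [0.5419914  0.17129566]
sleeve [ 36   8  17  14 227] ((585.1207885742188, 92.3619155883789), (36.20277786254883, 29.483556747436523), 89.98085021972656) meanz 0.05913935081983338 centroid [0.5851328  0.09268887]
sleeve [ 41  43  17  14 227] ((506.2952575683594, 80.33580017089844), (29.077741622924805, 35.907840728759766), 0.007861713878810406) meanz 0.059409920938120926 centroid [0.5064744  0.08054278]
plate [  17    6   59   58 3220] ((544.9171752929688, 92.58045959472656), (129.00860595703125, 136.09967041015625), 2.40330171585083) meanz 0.030464409495494078 centroid [0.54436487 0.09228672]
((386.3755798339844, 192.1537628173828), (46.14744186401367, 47.31514358520508), 132.69805908203125) [ 0.52659457 -0.18569546  0.024     ]
```

```bash
cat >> h.py <<'E'
TH=np.radians(2.5);GX=np.array([-np.sin(TH),np.cos(TH),0]);GY=np.array([-np.cos(TH),-np.sin(TH),0]);G0=np.array([.5451,.1049,0])
def g(x,y,z): return G0+GX*x/1000+GY*y/1000+[0,0,z/1000]
def go(p,yaw=2.5):
    "yaw: world angle of tool y, tool z down"
    o=sensors.get_obs();q=o['eef_rot'];R=Rot.from_quat(np.r_[q[1:],q[0]])
    a=np.radians(yaw);y=np.array([np.cos(a),np.sin(a),0]);z=np.array([0,0,-1.]);T=np.c_[np.cross(y,z),y,z]
    print('t %.2f'%o['time'],'pos',o['ee_pos'].round(4),'F',o['ft_force'].round(1),'target',np.round(p,4),
     'cm',(R.inv().apply(p-o['ee_pos'])*100).round(2),'deg',np.degrees((R.inv()*Rot.from_matrix(T)).as_rotvec()).round(2))
E
python3 -c "
from h import *
go(g(-62,40,150))"
```

```text
t 0.10 pos [0.2409 0.6834 0.2348] F [-0.8  0.7 -0.2] target [0.5078 0.0412 0.15  ] cm [-46.52 -51.68   8.56] deg [-7.000e-02  6.000e-02  6.809e+01]
```

Emit:
{"method": "jog_arm", "body": {"deltas": [[255,-46.5,-51.7,8.5,0,0,68],[255,-46.5,-51.7,8.5,0,0,68],[255,-46.5,-51.7,8.5,0,0,68],[255,-46.5,-51.7,8.5,0,0,68],[255,-46.5,-51.7,8.5,0,0,68]]}}

```text
time: 0.72
ee_pos: [0.3604, 0.3954, 0.1975]
eef_rot: [0.0, 0.598, 0.801, 0.0]
ft_force: [1.2, 0.9, -0.2]
gripper_width: 0.0475
grip_force: 0.0
```

```bash
python3 -c "
from h import *
go(g(-62,40,150));print(sensors.get_obs()['qpos'].round(2))"
```

```text
t 0.72 pos [0.3604 0.3954 0.1975] F [ 1.2  0.9 -0.2] target [0.5078 0.0412 0.15  ] cm [-38.15   4.06   4.75] deg [1.000e-02 0.000e+00 1.403e+01]
[-1.11  0.43  0.24  2.08 -0.17  0.64 -0.47]
```

Emit:
{"method": "jog_arm", "body": {"deltas": [[255,-38,4,4.7,0,0,14],[255,-38,4,4.7,0,0,14],[255,-38,4,4.7,0,0,14],[255,-38,4,4.7,0,0,14],[255,-38,4,4.7,0,0,14]]}}

```text
time: 1.35
ee_pos: [0.4811, 0.1099, 0.1593]
eef_rot: [0.0, 0.689, 0.725, 0.0]
ft_force: [1.8, 0.2, 0.3]
gripper_width: 0.0014
grip_force: 0.0
```

```bash
python3 -c "
from h import *
go(g(-62,40,62));print(sensors.get_obs()['qpos'].round(2))"
```

```text
t 1.35 pos [0.4811 0.1099 0.1593] F [1.8 0.2 0.3] target [0.5078 0.0412 0.062 ] cm [-6.99  2.32  9.73] deg [ 0.01 -0.    0.4 ]
[-0.52  0.45  0.25  2.21 -0.23  0.51 -0.05]
```

Emit:
{"method": "jog_arm", "body": {"deltas": [[255,-7,2.3,2,0,0,0.4],[255,-7,2.3,4,0,0,0.4],[255,-7,2.3,7,0,0,0.4],[255,-7,2.3,9.7,0,0,0.4],[255,-7,2.3,9.7,0,0,0.4]]}}

```text
time: 1.98
ee_pos: [0.506, 0.0425, 0.0611]
eef_rot: [-0.001, 0.692, 0.722, -0.001]
ft_force: [-0.3, -0.4, 0.4]
gripper_width: 0.0004
grip_force: 0.0
```

```bash
python3 -c "
from h import *
im,d=snap('side');snap('top')
cv2.imwrite('pics/c2.png',cv2.resize(im[190:310,210:430],None,fx=3.6,fy=3.6))
go(g(-50,40,62))"
```

```text
t 2.08 pos [0.507  0.0427 0.0629] F [-0.3 -0.1 -0.1] target [0.5073 0.0532 0.062 ] cm [1.04 0.08 0.09] deg [-0.03  0.01 -0.03]
```

View pics/c2.png

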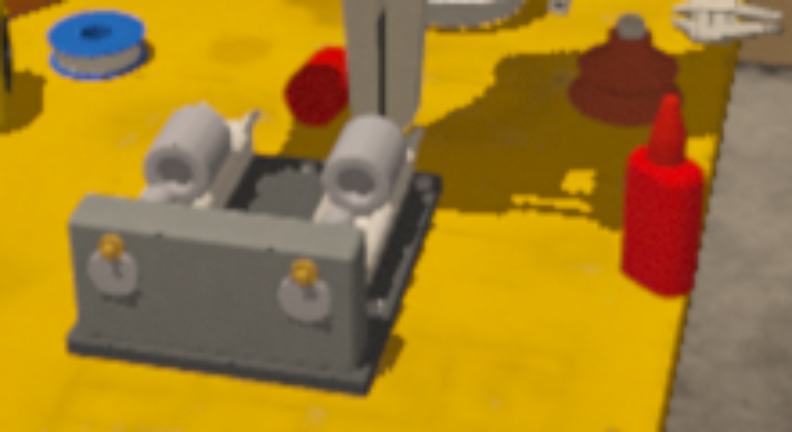

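The crop shows closed fingers (380,60) standing just behind sleeve 1 (365,165) on the near rail. The bottle and cup are clear.

Emit:
{"method": "jog_arm", "body": {"deltas": [[255,1,0,0,0,0,0],[255,2,0,0,0,0,0],[255,3,0,0,0,0,0],[255,4,0,0,0,0,0],[255,4.6,0,0,0,0,0]]}}

```text
time: 2.7
ee_pos: [0.5051, 0.0898, 0.0626]
eef_rot: [0.0, 0.691, 0.723, 0.0]
ft_force: [-0.3, -2.6, 0.5]
gripper_width: 0.0006
grip_force: 1.0
```

Now at gx≈-14; stop expected around -9 to -13 (bad) or +11 (home).

Emit:
{"method": "jog_arm", "body": {"deltas": [[255,0.2,0,0,0,0,0],[255,0.4,0,0,0,0,0],[255,0.6,0,0,0,0,0],[255,0.8,0,0,0,0,0],[255,0.8,0,0,0,0,0]]}}

```text
time: 3.32
ee_pos: [0.5045, 0.0971, 0.0625]
eef_rot: [-0.0, 0.692, 0.722, -0.0]
ft_force: [0.5, -1.0, -0.0]
gripper_width: 0.0008
grip_force: 0.0
```

Emit:
{"method": "jog_arm", "body": {"deltas": [[255,0.2,0,0,0,0,0],[255,0.4,0,0,0,0,0],[255,0.6,0,0,0,0,0],[255,0.8,0,0,0,0,0],[255,0.8,0,0,0,0,0]]}}

```text
time: 3.95
ee_pos: [0.5044, 0.1051, 0.0626]
eef_rot: [-0.0, 0.692, 0.722, 0.0]
ft_force: [-0.0, 0.0, -0.3]
gripper_width: 0.0006
grip_force: 0.0
```

Emit:
{"method": "jog_arm", "body": {"deltas": [[255,0.2,0,0,0,0,0],[255,0.4,0,0,0,0,0],[255,0.6,0,0,0,0,0],[255,0.7,0,0,0,0,0],[255,0.8,0,0,0,0,0]]}}

```text
time: 4.58
ee_pos: [0.5041, 0.1123, 0.0626]
eef_rot: [0.0, 0.692, 0.722, -0.0]
ft_force: [0.3, -5.2, 3.2]
gripper_width: 0.0005
grip_force: 2.6
```

```bash
python3 -c "
from h import *
im,d=snap('side');snap('top')
cv2.imwrite('pics/c3.png',cv2.resize(im[190:310,210:430],None,fx=3.6,fy=3.6))
go(g(11,40,62))"
```

```text
t 4.67 pos [0.5041 0.1123 0.0627] F [ 0.  -4.9  0.8] target [0.5047 0.1141 0.062 ] cm [0.18 0.06 0.07] deg [ 0.01  0.02 -0.05]
```

View pics/c3.png

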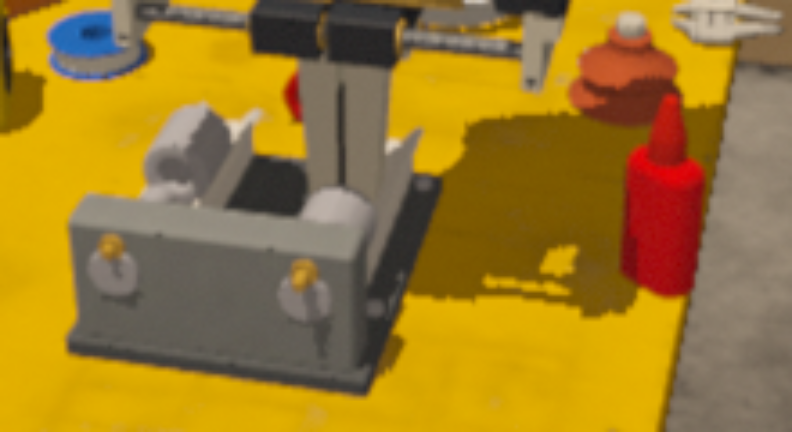

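Sleeve 1 (340,215) is nearly against the block with 5 N building, so I press to about 10 N.

Emit:
{"method": "jog_arm", "body": {"deltas": [[255,0.05,0,0,0,0,0],[255,0.1,0,0,0,0,0],[255,0.1,0,0,0,0,0]]}}

```text
time: 5.05
ee_pos: [0.5041, 0.1125, 0.0627]
eef_rot: [0.0, 0.692, 0.722, -0.0]
ft_force: [0.9, -8.3, 3.7]
gripper_width: 0.0007
grip_force: 3.7
```

Emit:
{"method": "jog_arm", "body": {"deltas": [[255,0.05,0,0,0,0,0],[255,0.1,0,0,0,0,0],[255,0.15,0,0,0,0,0],[255,0.15,0,0,0,0,0]]}}

```text
time: 5.55
ee_pos: [0.5041, 0.1126, 0.0628]
eef_rot: [0.001, 0.693, 0.721, -0.001]
ft_force: [0.8, -12.1, 5.6]
gripper_width: 0.0005
grip_force: 6.1
```

Emit:
{"method": "jog_arm", "body": {"deltas": [[255,-2,0,0,0,0,0],[255,-4,0,-3,0,0,0],[255,-6.5,-3,-5,0,0,0],[255,-6.5,-7,-5,0,0,0],[255,-6.5,-8,-5,0,0,0]]}}

```text
time: 6.18
ee_pos: [0.4245, 0.0469, 0.1129]
eef_rot: [-0.001, 0.692, 0.722, -0.0]
ft_force: [0.2, 0.6, -0.6]
gripper_width: 0.0002
grip_force: 0.0
```

```bash
python3 -c "
from h import *
go(g(-54,-40,62))"
```

```text
t 6.17 pos [0.4245 0.0469 0.1129] F [ 0.2  0.6 -0.6] target [0.5874 0.0527 0.062 ] cm [-0.13 16.31  5.07] deg [-0.08 -0.04 -0.01]
```

I used the wrong sign on that sideways leg, but nothing was touched. I'll correct it.

Emit:
{"method": "jog_arm", "body": {"deltas": [[255,0,6,0,0,0,0],[255,0,12,0,0,0,0],[255,0,16.3,0,0,0,0],[255,0,16.3,3,0,0,0],[255,0,16.3,5,0,0,0]]}}

```text
time: 6.8
ee_pos: [0.5906, 0.0549, 0.0611]
eef_rot: [-0.0, 0.691, 0.723, 0.0]
ft_force: [0.1, 0.0, 0.0]
gripper_width: 0.0006
grip_force: 0.0
```

```bash
python3 -c "
from h import *
im,d=snap('side');
cv2.imwrite('pics/c4.png',cv2.resize(im[160:310,210:430],None,fx=3.6,fy=3.6))
go(g(-54,-40,62))"
```

```text
t 6.85 pos [0.5893 0.0548 0.0591] F [-0.9  0.2 -1.9] target [0.5874 0.0527 0.062 ] cm [-0.2  -0.2  -0.29] deg [-0.16 -0.    0.05]
```

View pics/c4.png

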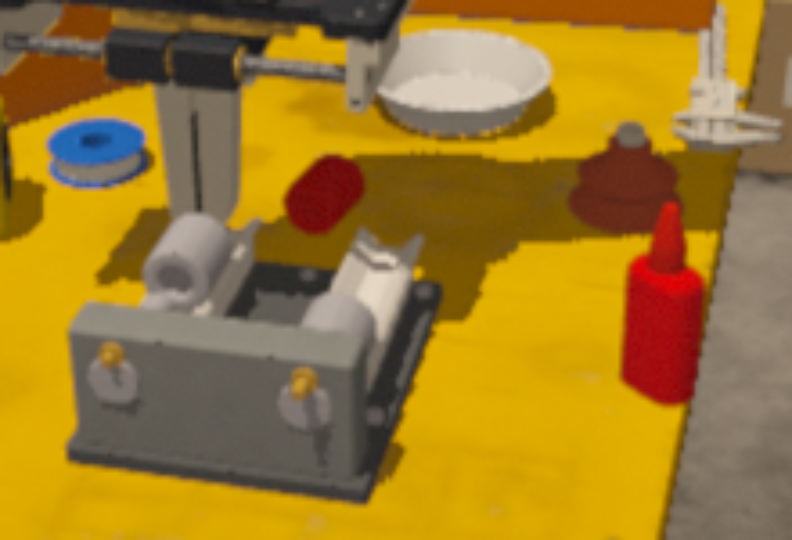

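The fingers (200,190) stand behind sleeve 2 (190,265). Sleeve 1 stays at home (340,325), and the bottle and cup have not moved.

Emit:
{"method": "jog_arm", "body": {"deltas": [[255,0.5,-0.2,-0.3,0,0,0],[255,1.5,-0.2,-0.3,0,0,0],[255,2.5,-0.2,-0.3,0,0,0],[255,3.2,-0.2,-0.3,0,0,0],[255,3.6,-0.2,-0.3,0,0,0]]}}

```text
time: 7.48
ee_pos: [0.5864, 0.0904, 0.066]
eef_rot: [0.0, 0.691, 0.722, 0.0]
ft_force: [0.7, -2.5, 1.2]
gripper_width: 0.001
grip_force: 1.0
```

Emit:
{"method": "jog_arm", "body": {"deltas": [[255,0.15,0,0,0,0,0],[255,0.3,0,0,0,0,0],[255,0.45,0,0,0,0,0],[255,0.6,0,0,0,0,0],[255,0.6,0,0,0,0,0]]}}

```text
time: 8.1
ee_pos: [0.5858, 0.0959, 0.0655]
eef_rot: [-0.0, 0.692, 0.722, 0.0]
ft_force: [1.2, -0.6, 0.5]
gripper_width: 0.0005
grip_force: 0.5
```

Emit:
{"method": "jog_arm", "body": {"deltas": [[255,0.1,0,0,0,0,0],[255,0.2,0,0,0,0,0],[255,0.3,0,0,0,0,0],[255,0.3,0,0,0,0,0]]}}

```text
time: 8.6
ee_pos: [0.5857, 0.099, 0.0655]
eef_rot: [-0.0, 0.692, 0.722, 0.0]
ft_force: [1.7, -1.1, -0.8]
gripper_width: 0.0004
grip_force: 0.4
```

Emit:
{"method": "jog_arm", "body": {"deltas": [[255,0.1,0,0,0,0,0],[255,0.2,0,0,0,0,0],[255,0.3,0,0,0,0,0],[255,0.4,0,0,0,0,0],[255,0.4,0,0,0,0,0]]}}

```text
time: 9.22
ee_pos: [0.5855, 0.103, 0.0655]
eef_rot: [-0.0, 0.692, 0.722, 0.0]
ft_force: [0.5, 1.1, -0.1]
gripper_width: 0.0002
grip_force: 0.2
```

Emit:
{"method": "jog_arm", "body": {"deltas": [[255,0.2,0,0,0,0,0],[255,0.4,0,0,0,0,0],[255,0.6,0,0,0,0,0],[255,0.7,0,0,0,0,0],[255,0.8,0,0,0,0,0]]}}

```text
time: 9.85
ee_pos: [0.5851, 0.1108, 0.0655]
eef_rot: [0.0, 0.692, 0.722, -0.0]
ft_force: [0.2, -1.6, 0.1]
gripper_width: 0.0005
grip_force: 0.5
```

Emit:
{"method": "jog_arm", "body": {"deltas": [[255,0.1,0,0,0,0,0],[255,0.2,0,0,0,0,0],[255,0.3,0,0,0,0,0],[255,0.4,0,0,0,0,0],[255,0.4,0,0,0,0,0]]}}

```text
time: 10.48
ee_pos: [0.585, 0.1149, 0.0656]
eef_rot: [-0.0, 0.692, 0.722, 0.0]
ft_force: [-0.1, -1.8, -0.7]
gripper_width: 0.0005
grip_force: 0.7
```

Emit:
{"method": "jog_arm", "body": {"deltas": [[255,0.1,0,0,0,0,0],[255,0.2,0,0,0,0,0],[255,0.3,0,0,0,0,0],[255,0.35,0,0,0,0,0],[255,0.35,0,0,0,0,0]]}}

```text
time: 11.1
ee_pos: [0.5849, 0.1162, 0.0656]
eef_rot: [0.001, 0.692, 0.722, -0.001]
ft_force: [0.6, -7.5, -0.2]
gripper_width: 0.0005
grip_force: 4.0
```

Emit:
{"method": "jog_arm", "body": {"deltas": [[255,0.1,0,0,0,0,0],[255,0.2,0,0,0,0,0],[255,0.25,0,0,0,0,0],[255,0.25,0,0,0,0,0]]}}

```text
time: 11.6
ee_pos: [0.5849, 0.1164, 0.0656]
eef_rot: [0.001, 0.693, 0.721, -0.001]
ft_force: [0.1, -14.0, 1.1]
gripper_width: 0.0004
grip_force: 7.3
```

Hard stop at the home position with 14 N. I back off, lift clear and check both sleeves.

Emit:
{"method": "jog_arm", "body": {"deltas": [[255,-2,0,0,0,0,0],[255,-5,0,-2,0,0,0],[255,-10,0,-6,0,0,0],[255,-15,0,-10,0,0,0],[255,-20,0,-12,0,0,0]]}}

```text
time: 12.22
ee_pos: [0.5941, -0.0804, 0.1878]
eef_rot: [0.001, 0.691, 0.723, 0.001]
ft_force: [1.2, 0.8, 0.4]
gripper_width: 0.0007
grip_force: 0.0
```

```bash
python3 -c "
from h import *
im,d=snap('side');t,_=snap('top')
a=cv2.resize(im[190:310,210:430],(660,360));b=cv2.resize(t[150:220,215:350],(440,228))
b=cv2.copyMakeBorder(b,0,0,0,220,0);cv2.imwrite('pics/c5.png',np.vstack([a,b]))"
sed -i 's/>253/>236/' a.py; python3 a.py
```

```text
block [  2   7  12  53 558] ((542.2875366210938, 171.258056640625), (117.07998657226562, 23.151853561401367), 2.6096856594085693) meanz 0.0707031495809192 centroid [0.5417142  0.17132594]
sleeve [ 17   9  13  14 173] ((582.87255859375, 139.45437622070312), (29.875049591064453, 26.959136962890625), 0.8149487376213074) meanz 0.05929376344798557 centroid [0.5835079  0.13886318]
sleeve [ 17  44  14  15 197] ((503.0945129394531, 137.1114044189453), (31.340906143188477, 28.99859046936035), 0.8038042783737183) meanz 0.05970238146490377 centroid [0.5036856  0.13720994]
plate [  17    0   65   66 3733] ((549.7343139648438, 85.39871978759766), (151.6981201171875, 148.99264526367188), 0.23219908773899078) meanz 0.25204764288733617 centroid [0.5426025  0.08338327]
((397.51007080078125, 194.37217712402344), (18.75924301147461, 42.510799407958984), 178.63272094726562) [ 0.52146433 -0.21119166  0.024     ]
```

View pics/c5.png

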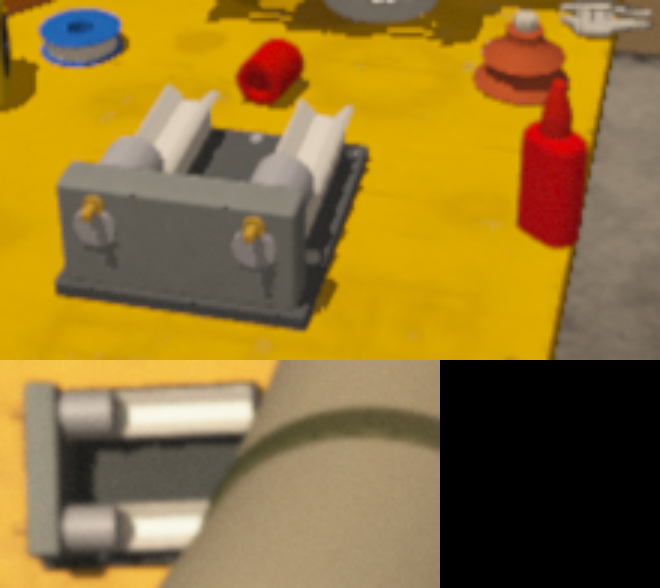

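The picture shows both sleeves flush against the block, at (90,412) and (92,530) in the top-view part. Both rods stick out at the back, the bottle and cup are in place, and the arm is clear. Both bores are good, so nothing goes in the dish.

```bash
python3 -c "
from h import *
print(job.close_job())"
```

```text
the job is handed in; nothing more can be done
None
```

Both sleeves slid fully home on their pins, sleeve 1 first (12 N at the stop) and then sleeve 2 (14 N), so neither went in the dish; the job is handed in with the arm clear and the cup and bottle not disturbed.

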